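# Release the drilled plate from its toggle clamp

## Task

Two drilling jigs stand on the maker's desk, each with its toggle clamp shut: one holds a flat plate with four holes, the other an angle bracket. Flip up the arm of the clamp that holds the flat plate, past its centre until it stays fully open, then lift the plate out and set it down flat, without dropping it, in the largest, empty compartment of the sorting tray. Leave the clamp open.

Things in the scene. Friction and masses are not known exactly. Their poses are not given: they have to be found in the camera images.
- jig_arm (a joint): arm of the toggle clamp holding the flat plate: 0 shut (arm level, pad pressing on the plate), 1.57 straight up (centre), 2.2 fully open at its stop, leaning back away from the plate. Its own weight (0.3 kg) drives it shut below 1.57 and open above, so past centre it falls to the stop by itself. Lifting the grip takes 2 to 3 N at first. Pivot: level, 140 mm from the grip, 72 mm above the desk.
- clamp_grip (a point): centre of the grey crossbar at that arm's free end: cylinder 22 mm thick, 30 mm long along this point's y (parallel to the pivot), 72 mm above the desk when shut. The arm is 14 mm wide. x points along the arm to the pivot, 140 mm away: level when shut, turning with the arm. The grip swings up and over the pivot; pinch it from above across its length. Jig base below: 12 mm thick, 84 mm wide.
- plate: flat aluminium plate 60 (x) x 50 (y) x 10 mm, four holes, 80 g; origin: centre of its underside, z up, 36 mm above the desk at the start. x points to the pivot, 70 mm away; the shut arm crosses it along x. It lies on a 34 mm wide plinth, so its long sides overhang and are free to grip across y; low end stops hold it in x. A like jig, not listed, holds an angle bracket (L-shaped).
- tray_bay (a point): centre of the floor, 3 mm above the desk, of the largest compartment (empty) of the red printed sorting tray (190 x 220 mm, fixed). Compartment: 110 mm in x, 125 mm in y, z up; walls 3 mm thick, 27 mm high above its floor. Small motors up to 40 mm tall stand in other compartments.
Not all that is in view belongs to the job. Leave any orange look-alike of the plate alone.

How it is judged:
By the outcome, as a careful person would: the job done as asked, in the order asked, and still so for the second after the job is handed in, with the robot touching nothing.
It also fails if it takes over 53 s, if anything falls off the work surface, if the arm or the gripper's body presses on something with over 40 N, if the wrist force passes 120 N, or if a joint passes its speed limit or range.

## Robot

A 6-joint arm with a two-finger parallel gripper is mounted at the origin on the work surface. World frame = base frame: x ahead of the robot, y to its left, z up, the work surface at z = 0. Lengths are in m, angles in rad, forces in N, time in s.
With the tool pointing down it reaches from about 0.3 to 1 m from the base axis. Payload 5.1 kg.
Tool frame: the origin (TCP) lies at the very end of the fingers, on their centre line; the grasp point (between the pads) lies 19 mm behind it (arm.grasp_offset is the distance from the TCP to the grasp point, in m); y points along the fingers, z is the direction in which the jaws open and shut, and the axes are right-handed (so a half turn about y gives the same grasp; the last joint's range is limited). The gripper opens to 95 mm and grips with 3 to 60 N. Pads are 20 mm wide; open, the fingers measure 119 mm over their backs; the gripper's body (75 mm by 180 mm) begins 59 mm behind the grasp point.
Start: joints at [-0.083, 0.124, 1.65, -0, 1.367, -0.083], TCP at [0.65, -0, 0.215] pointing down, gripper open.
Joint ranges: [-2.61, 2.61], [-1.02, 2.33], [0.03, 2.71], [-1.35, 4.49], [0.32, 2.68], [-2.91, 2.91]. Speed limits (rad/s): [2.57, 2.57, 3.14, 3.14, 3.14, 3.14].

## Interface

Orientations are given as a unit quaternion [w, x, y, z].
In Python, from cell import arm, optics gives the robot as it stands.
- The arm moves only by the tool drive_tool, never from a script. Its argument "deltas" is a list of rows, each a list of 5 numbers: the shift along the tool's x, y, z in cm, then the turn about the tool's y in rad, then the finger opening in cm, from 0 to 9.51. A call has 1 to 12 rows; each row shifts and turns the commanded pose from where the row before left it, along the tool's axes as they then stand; what a row does not reach is not made up. A row lasts 1/10 s, in which the tool goes at most 50 mm and 8.59 degrees, less where a joint would pass 70% of its speed; a pose out of reach is approached as far as the arm can. A call with a gripper value outside its range is refused whole. The fingers move at their own pace and stop on an object; "grip_force" is the grip in N (left out, the last holds). Time passes only in rows, so rows that do not move let the fingers close. It gives the time, the measured TCP pose, the force and the opening at its end, in the units of the state.
- arm.get_state(): the state, without advancing time (a new reading comes with each control period).
- optics.camera(name): name is "scene" or "side" or "wrist"; returns a dict with "frame" (400x640x3 uint8, red, green, blue), "K" (3x3 intrinsics, pixels), "D" ([k1, k2, p1, p2, k3] as OpenCV has them; the pictures are not rectified), "rvec" (rotation vector, rad) and "tvec" (3), from world to camera coordinates, as OpenCV has them. Camera axes: x right, y down, z forward; pixel columns grow to the right and rows downward; lengths in m; the calibration is good to about 2 mm. A picture is of the moment at which its call begins. There is no depth.
- arm.close_job(): hands the job in, once; it reports no verdict.
The state is a dict: "time": time; "joint_pos": joint angles; "dq": joint speeds; "joint_efforts": joint torques, N m; "tool_pos": TCP position; "tool_rot": TCP orientation; "contact_force": force on the tool from outside, world axes, zero at the start; "ft_torque": the same for the moment, N m; "opening": finger opening in m.
Only numpy, scipy, OpenCV 4.12 (cv2) and the standard library are available. Lean on these libraries where they do the work, as an engineer would, in place of code of your own. Each camera call takes 0.05 s, during which the arm holds its last target.

## Working session

There is one attempt and no reset: what is moved stays moved. The work goes in short steps, Python scripts to look and compute and a tool call to move; the robot and the scene stay as the last step left them, time stands still between calls to the robot, and variables do not carry over. Pictures are saved under pics/ and viewed, and the job is handed in when it is done.

Besides the shell and the picture viewer there is one more tool, called after "Emit:" as a command line: name --pt "numbers of a row" for each row, then --argument value for the rest. drive_tool: Moves the arm, as the interface text tells. Its arguments: {"type":"object","properties":{"deltas":{"type":"array"},"grip_force":{"type":"number"}},"required":["deltas"]}

```bash
ls; mkdir -p pics
cat > h.py <<'E'
import numpy as np, cv2, pickle
from cell import arm, optics
def snap(n,tag):
    c=optics.camera(n); pickle.dump(c,open(f'pics/{tag}.pkl','wb'))
    cv2.imwrite(f'pics/{tag}.png',c['frame'][:,:,::-1]); return c
def load(tag): return pickle.load(open(f'pics/{tag}.pkl','rb'))
def ray(c,uv):
    R=cv2.Rodrigues(np.array(c['rvec'],float))[0]; t=np.array(c['tvec'],float).ravel()
    p=cv2.undistortPoints(np.array(uv,float).reshape(-1,1,2),np.array(c['K']),np.array(c['D'])).reshape(-1,2)
    d=np.c_[p,np.ones(len(p))]@R
    return -R.T@t,d
def onz(c,uv,z):
    o,d=ray(c,uv); return o+d*((z-o[2])/d[:,2])[:,None]
def tri(c1,u1,c2,u2):
    o1,d1=ray(c1,u1);o2,d2=ray(c2,u2);out=[]
    for a,b in zip(d1,d2):
        A=np.c_[a,-b];s=np.linalg.lstsq(A,o2-o1,rcond=None)[0]
        p,q=o1+a*s[0],o2+b*s[1];out.append(np.r_[(p+q)/2,np.linalg.norm(p-q)])
    return np.array(out)
def proj(c,P): return cv2.projectPoints(np.array(P,float).reshape(-1,1,3),np.array(c['rvec'],float),np.array(c['tvec'],float),np.array(c['K']),np.array(c['D']))[0].reshape(-1,2)
E
python3 -c "
from h import *
print(arm.get_state())
for n in ['scene','side','wrist']: snap(n,n+'0')
"
```

```text
pics
{'time': 0.0, 'joint_pos': array([-8.25654519e-02,  1.24484843e-01,  1.65164417e+00, -3.29503400e-05,
        1.36750335e+00, -8.25847618e-02]), 'dq': array([ 2.01862879e-04,  1.55110799e-03,  5.89674971e-05,  2.23100833e-04,
       -4.24789625e-04, -6.33349587e-04]), 'joint_efforts': array([-6.25927078e-04, -4.17603564e+01, -3.59935069e+01,  7.73367751e-02,
        4.92534391e-02, -1.75303944e-04]), 'tool_pos': array([6.49366473e-01, 3.63544496e-05, 2.13417802e-01]), 'tool_rot': array([ 0.4995314 , -0.50048107,  0.50053612, -0.49945037]), 'contact_force': array([-0.33948841,  0.0684862 ,  0.20904473]), 'ft_torque': array([-0.00367643,  0.00798885,  0.02519587]), 'opening': 0.09489119136287133}
```

View pics/scene0.png

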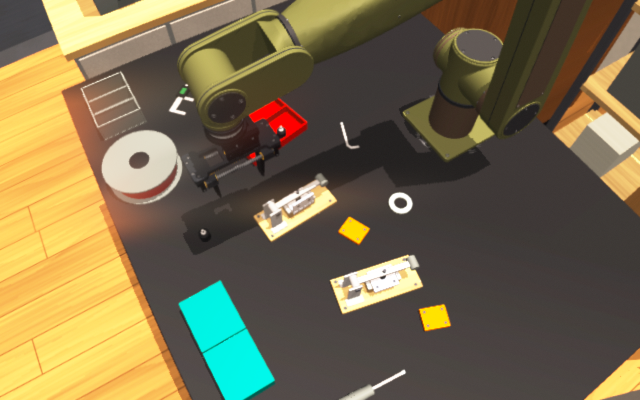

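View pics/side0.png

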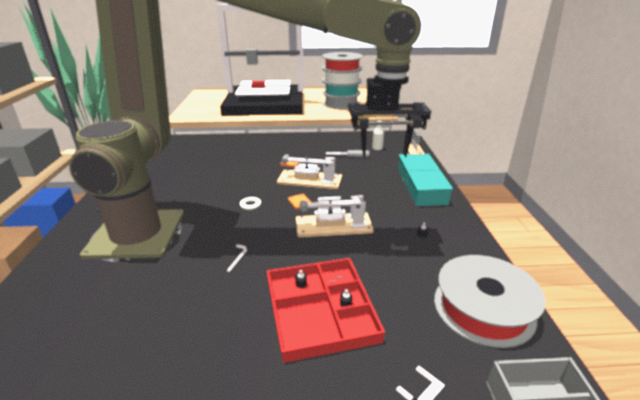

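View pics/wrist0.png

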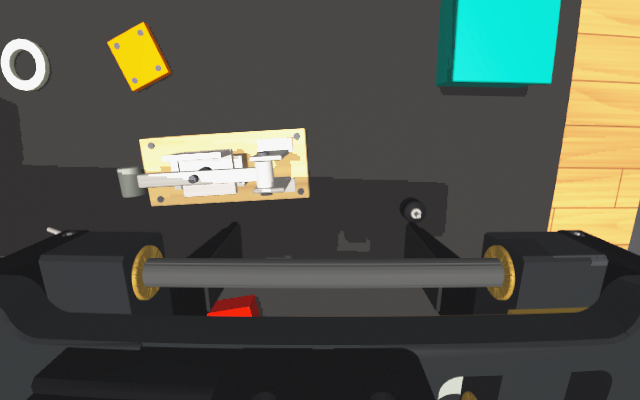

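```bash
python3 -c "
from h import *
a=load('scene0')['frame'][:,:,::-1];b=load('side0')['frame'][:,:,::-1];w=load('wrist0')['frame'][:,:,::-1]
r=lambda x:cv2.resize(x,(400,300),interpolation=cv2.INTER_CUBIC)
cv2.imwrite('pics/z1.png',np.vstack([np.hstack([r(a[170:245,250:350]),r(a[245:320,325:425])]),np.hstack([r(b[175:250,285:385]),r(b[135:210,260:360])])]))
cv2.imwrite('pics/z2.png',cv2.resize(w[115:220,105:320],(800,390),interpolation=cv2.INTER_CUBIC))
"
```

```text
(no output)
```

View pics/z1.png

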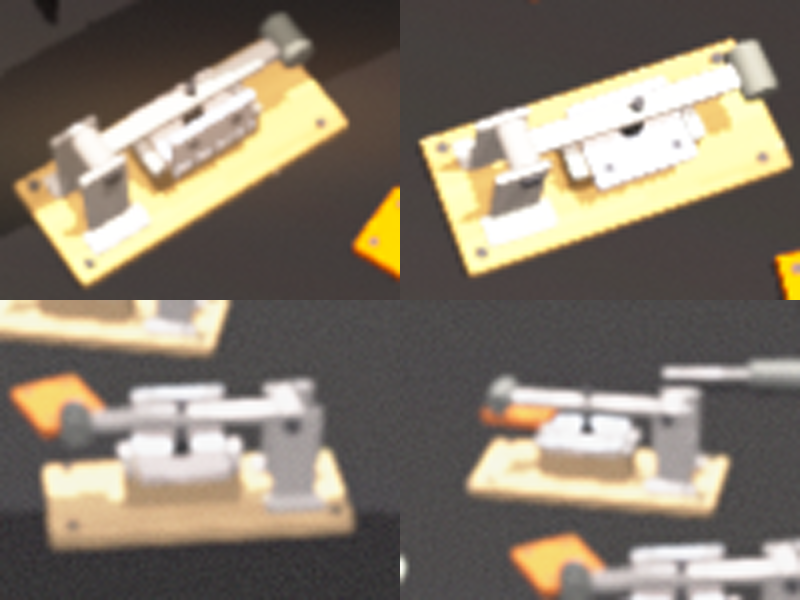

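View pics/z2.png

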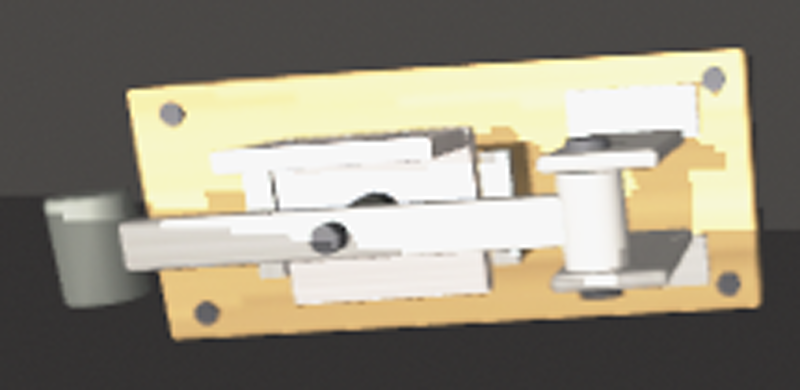

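```bash
python3 -c "
from h import *
S=load('scene0');D=load('side0')
def world(c,m): 
    cs=max(cv2.findContours(m,0,1)[0],key=cv2.contourArea)[:,0]; return onz(c,cs,0.012)
for n,c,(x0,y0,x1,y1) in [('scene',S,(325,245,425,320)),('side',D,(270,140,350,190))]:
    f=c['frame'];h=cv2.cvtColor(f,cv2.COLOR_RGB2HSV)
    m=((h[...,0]>8)&(h[...,0]<28)&(h[...,1]>45)&(h[...,1]<190)&(h[...,2]>100)).astype(np.uint8)*255
    mm=np.zeros_like(m);mm[y0:y1,x0:x1]=m[y0:y1,x0:x1]
    mm=cv2.morphologyEx(mm,3,np.ones((9,9)))
    w=world(c,mm); r=cv2.minAreaRect(w[:,:2].astype(np.float32)); print(n,r, cv2.boxPoints(r))
# by-hand corners
print(onz(S,[(330,280),(408,255),(423,286.3),(343,313.5)],.012))
# grip: scene (735-400..)/4
gs=[( (754-400)/4+325,68/4+245)]; gd=[(260+(502-400)/4,135+(393-300)/4)]
print('grip',tri(S,gs,D,gd), onz(S,gs,.072),onz(D,gd,.072))
# pivot
ps=[((518-400)/4+325,140/4+245)]; pd=[(260+(688-400)/4,135+(402-300)/4)]
print('piv',tri(S,ps,D,pd))
# plate holes/ corners top z .046 scene
print('plate',onz(S,[(325+(600-400)/4,245+187/4),(325+(695-400)/4,245+157/4),(325+(568-400)/4,245+103/4.)],.046))
# red
for n,c in [('scene',S),('side',D)]:
    f=c['frame'].astype(int); m=((f[...,0]>110)&(f[...,1]<60)&(f[...,2]<60)).astype(np.uint8)
    print(n,cv2.connectedComponentsWithStats(m)[2:4])
cv2.imwrite('pics/z3.png',cv2.resize(D['frame'][250:365,255:390,::-1],None,fx=5,fy=5,interpolation=cv2.INTER_CUBIC))
cv2.imwrite('pics/z4.png',cv2.resize(D['frame'][140:195,270:350,::-1],None,fx=10,fy=10,interpolation=cv2.INTER_CUBIC))
"
```

```text
scene ((0.47008341550827026, 0.28504812717437744), (0.08923429250717163, 0.20516401529312134), 76.7176742553711) [[0.35999474 0.26519266]
 [0.55967057 0.21805635]
 [0.58017206 0.3049036 ]
 [0.38049626 0.3520399 ]]
side ((0.46491533517837524, 0.31377699971199036), (0.18519221246242523, 0.23371227085590363), 76.57352447509766) [[0.32975245 0.25084537]
 [0.55707705 0.19657797]
 [0.6000782  0.37670863]
 [0.37275362 0.43097603]]
[[0.55782946 0.22197894 0.012     ]
 [0.36391103 0.26808088 0.012     ]
 [0.38211779 0.34994726 0.012     ]
 [0.57577705 0.3045128  0.012     ]]
grip [[0.39174805 0.30384786 0.07531075 0.00335568]] [[0.38857132 0.30314756 0.072     ]] [[0.39296324 0.30968308 0.072     ]]
piv [[0.53557308 0.26953425 0.08140071 0.01492407]]
plate [[0.49496819 0.30821549 0.046     ]
 [0.43927869 0.32236522 0.046     ]
 [0.48166139 0.25773996 0.046     ]]
scene (array([[     0,      0,    640,    400, 254572],
       [   616,     36,      1,      1,      1],
       [   248,     98,     60,     49,   1312],
       [   248,    152,      8,      8,     39],
       [   254,    162,      3
[... 1091 characters left out ...]
  3],
       [   282,    333,    102,     30,   1033]], dtype=int32), array([[318.83085069, 197.91757459],
       [342.00421941,  64.85654008],
       [257.52941176,  84.32352941],
       [337.73722628, 266.66423358],
       [294.88948787, 272.65768194],
       [295.        , 279.        ],
       [305.8       , 283.86666667],
       [347.25714286, 288.56428571],
       [297.1       , 285.5       ],
       [306.30988593, 302.69201521],
       [340.        , 301.        ],
       [443.5       , 299.5       ],
       [349.90909091, 304.09090909],
       [480.60616438, 325.10273973],
       [358.37127371, 313.36856369],
       [343.        , 306.        ],
       [331.98644724, 347.57889642]]))
```

View pics/z3.png

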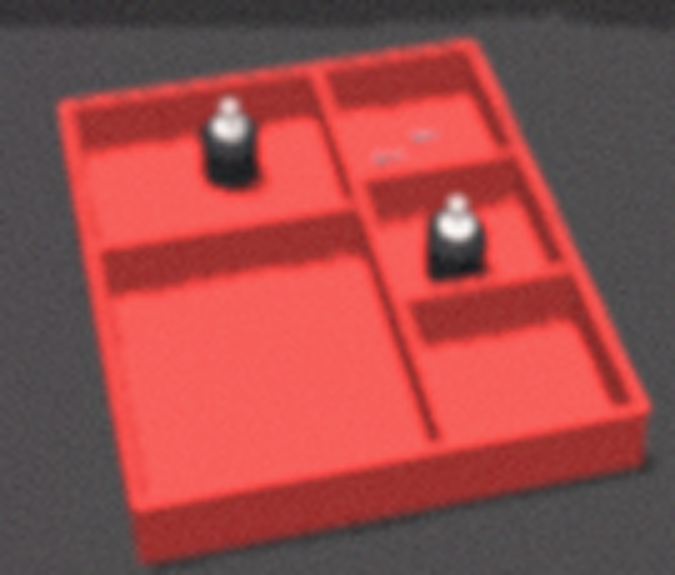

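View pics/z4.png

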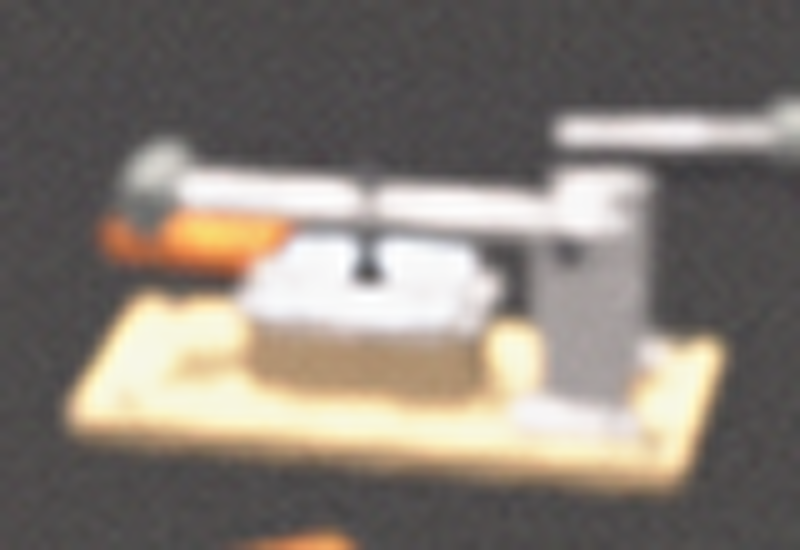

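```bash
python3 -c "
from h import *
S=load('scene0');D=load('side0')
q=lambda L:[(255+x/5-.4,250+y/5-.4) for x,y in L]
c=onz(D,q([(60,103),(475,40),(650,412),(136,512)]),.030); print(c, [np.linalg.norm(c[i]-c[i-1]) for i in range(4)])
# bottom inner walls
b=onz(D,q([(103,252),(360,212),(437,440),(137,508)]),.030); print(b,[np.linalg.norm(b[i]-b[i-1]) for i in range(4)], b.mean(0))
m=c.mean(0); ex=(c[1]-c[0]+c[2]-c[3]);ex/=np.linalg.norm(ex); ey=(c[0]-c[3]+c[1]-c[2]);ey/=np.linalg.norm(ey)
print('m',m,ex,ey,'bay',m-.037*ex-.0445*ey)
print('scene tray proj', proj(S,c))
R=cv2.Rodrigues
from scipy.spatial.transform import Rotation as Ro
s=arm.get_state();w=s['tool_rot'];print(Ro.from_quat(np.r_[w[1:],w[0]]).as_matrix().round(3))
g=np.array([.391,.304,.072]);a=np.array([.973,-.231,0]);n=np.array([.231,.973,0])
P=[g,g+n*.015,g-n*.015,g+.14*a]+[g+.07*a+[0,0,-.026]+i*.03*a+j*.025*n for i,j in [(1,1),(1,-1),(-1,-1),(-1,1)]]
for t,c2,(x,y,wd,h) in [('s',S,(325,245,100,75)),('d',D,(260,135,100,75))]:
    im=cv2.resize(np.ascontiguousarray(c2['frame'][y:y+h,x:x+wd,::-1]),None,fx=8,fy=8,interpolation=cv2.INTER_CUBIC)
    for p in proj(c2,P): cv2.circle(im,tuple(int(v) for v in ((p-[x,y]+.5)*8)),4,(0,0,255),-1)
    cv2.imwrite(f'pics/ov_{t}.png',im)
"
```

```text
[[ 0.36712615 -0.19587403  0.03      ]
 [ 0.55553579 -0.15916494  0.03      ]
 [ 0.59707607 -0.37732029  0.03      ]
 [ 0.4101248  -0.41402416  0.03      ]] [np.float64(0.2223473881792855), np.float64(0.1919524662198137), np.float64(0.22207510044820394), np.float64(0.19052021431402627)]
[[ 0.39145659 -0.28795584  0.03      ]
 [ 0.49629734 -0.26912603  0.03      ]
 [ 0.51775053 -0.38684261  0.03      ]
 [ 0.41040354 -0.41235947  0.03      ]] [np.float64(0.125838191085831), np.float64(0.10651827873625738), np.float64(0.11965546610170857), np.float64(0.11033805362876979)] [ 0.453977   -0.33907099  0.03      ]
m [ 0.4824657  -0.28659586  0.03      ] [0.98140606 0.19194306 0.        ] [-0.19022297  0.98174091  0.        ] bay [ 0.4546186  -0.33738522  0.03      ]
scene tray proj [[307.18734101 122.89958445]
 [253.77490901 160.85384813]
 [205.87799773 114.0931926 ]
 [257.5536641   81.08985219]]
[[-0.    -0.002  1.   ]
 [-1.     0.    -0.   ]
 [-0.    -1.    -0.002]]
```

View pics/ov_s.png

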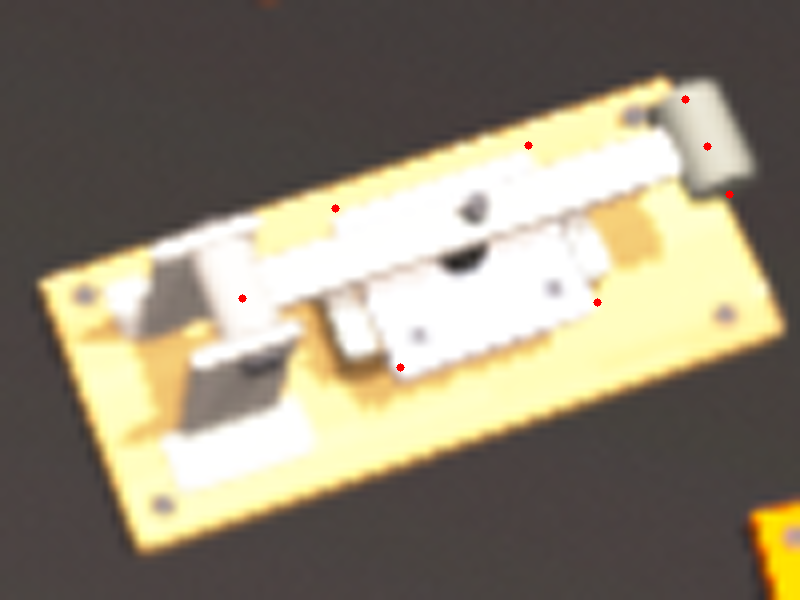

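View pics/ov_d.png

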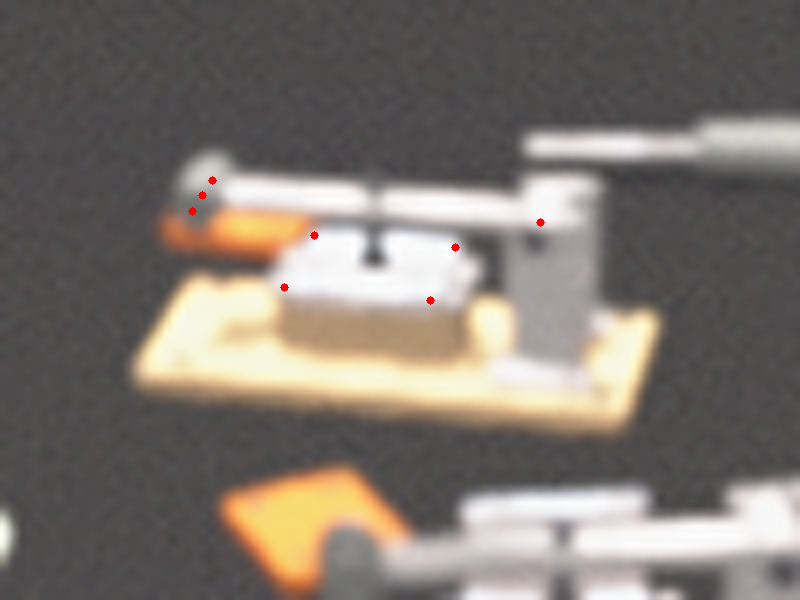

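Emit:
drive_tool --pt "-3.05 0 -2.58 0 7" --pt "-3.05 0 -2.58 0 7" --pt "-3.05 0 -2.58 0 7" --pt "-3.05 0 -2.58 0 7" --pt "-3.05 0 -2.58 0 7" --pt "-3.05 0 -2.58 0 7" --pt "-3.05 0 -2.58 0 7" --pt "-3.05 0 -2.58 0 7" --pt "-3.05 0 -2.58 0 7" --pt "-3.05 0 -2.58 0 7"

```text
time: 1.15
tool_pos: [0.3906, 0.3059, 0.2144]
tool_rot: [0.5, -0.5, 0.5, -0.5]
contact_force: [0.6, 0.9, 0.7]
opening: 0.0702
```

Emit:
drive_tool --pt "0 0 0 -0.134 6" --pt "0 0 0 -0.134 6" --pt "0 0 0 -0.134 6" --pt "0 0 0 -0.134 6" --pt "0 0 0 -0.134 6" --pt "0 0 0 -0.134 6" --pt "0 0 0 -0.134 6" --pt "0 0 0 -0.134 6" --pt "0 0 0 -0.134 6" --pt "0 0 0 -0.134 6" --pt "0 0 0 0 6" --pt "0 0 0 0 6"

```text
time: 2.35
tool_pos: [0.3919, 0.3049, 0.2145]
tool_rot: [-0.702, 0.702, -0.082, 0.082]
contact_force: [0.8, -0.4, -0.3]
opening: 0.06
```

```bash
cat >> h.py <<'E'
from scipy.spatial.transform import Rotation as Ro
def st():
    s=arm.get_state();w=s['tool_rot'];R=Ro.from_quat(np.r_[w[1:],w[0]]).as_matrix()
    print('t',round(s['time'],2),'p',s['tool_pos'].round(4),'zax',R[:,2].round(3),'F',s['contact_force'].round(1),'op',round(s['opening'],4),'j',s['joint_pos'].round(2)); return s,R
E
python3 -c "
from h import *
st(); snap('wrist','w1'); snap('scene','s1')
"
```

```text
t 2.35 p [0.3919 0.3049 0.2145] zax [ 0.231  0.973 -0.   ] F [ 0.8 -0.4 -0.3] op 0.06 j [ 0.55 -0.22  1.98  0.    1.38 -0.78]
```

View pics/w1.png

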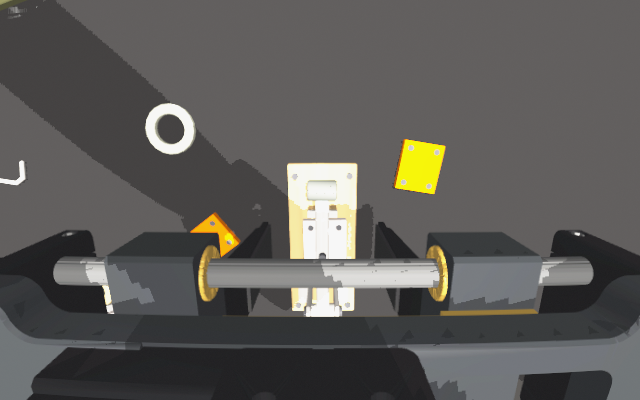

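```bash
python3 -c "
from h import *
W=load('w1');im=W['frame'][150:320,270:370,::-1]
cv2.imwrite('pics/z5.png',cv2.resize(im,None,fx=4,fy=3.5,interpolation=cv2.INTER_CUBIC))
print(onz(W,[(321.5,190)],.076), onz(W,[(288,164),(356.5,163.5),(355,310),(292,310)],.012),onz(W,[(303,220),(347,219)],.046))
print(proj(W,[[.391,.304,.072]]))
"
```

```text
[[0.3904266  0.30332145 0.076     ]] [[0.36345253 0.26833231 0.012     ]
 [0.38182059 0.34803919 0.012     ]
 [0.57526193 0.3053648  0.012     ]
 [0.55554576 0.22248854 0.012     ]] [[0.4255096  0.27324531 0.046     ]
 [0.43589267 0.32197206 0.046     ]]
[[322.29548138 189.56829504]]
```

View pics/z5.png

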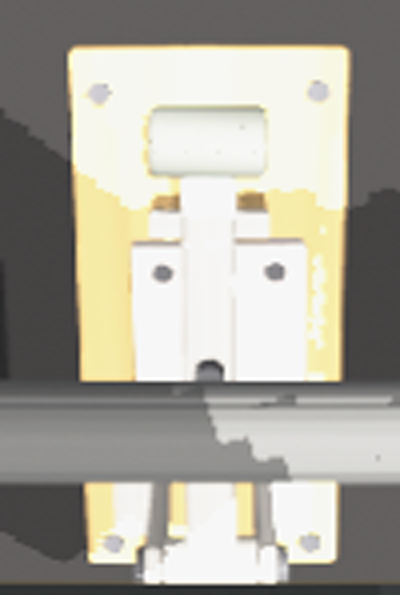

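Emit:
drive_tool --pt "-0.1 2 -0.17 0 6" --pt "0 4 0 0 6" --pt "0 4 0 0 6" --pt "0 3 0 0 6" --pt "0 2 0 0 6" --pt "0 1 0 0 6" --pt "0 0 0 0 6" --pt "0 0 0 0 6" --grip_force 15

```text
time: 3.25
tool_pos: [0.3914, 0.304, 0.0557]
tool_rot: [0.703, -0.702, 0.081, -0.082]
contact_force: [0.8, 0.3, 0.0]
opening: 0.0603
```

Emit:
drive_tool --pt "0 0 0 0 2" --pt "0 0 0 0 2" --pt "0 0 0 0 2" --pt "0 0 0 0 2" --pt "0 0 0 0 2" --pt "0 0 0 0 2" --pt "0 0 0 0 2" --grip_force 15

```text
time: 3.95
tool_pos: [0.3909, 0.3038, 0.055]
tool_rot: [0.703, -0.702, 0.081, -0.082]
contact_force: [0.0, 0.3, 0.3]
opening: 0.0298
```

```bash
python3 -c "
from h import *
st(); snap('scene','s2');c=snap('side','d2')
cv2.imwrite('pics/z6.png',np.hstack([cv2.resize(load('scene0' if 0 else 's2')['frame'][220:330,310:440,::-1],(400,340)),cv2.resize(c['frame'][110:210,240:360,::-1],(400,340))]))
th=np.linspace(0,2.1,23);p=np.c_[14*(1-np.cos(th)),14*np.sin(th)]
print(np.diff(p,axis=0).round(2).tolist())
"
```

```text
t 3.95 p [0.3909 0.3038 0.055 ] zax [0.229 0.973 0.001] F [0.  0.3 0.3] op 0.0298 j [ 0.55 -0.06  2.13  0.    1.08 -0.79]
[[0.06, 1.33], [0.19, 1.32], [0.32, 1.3], [0.44, 1.26], [0.56, 1.21], [0.67, 1.16], [0.78, 1.09], [0.88, 1.01], [0.97, 0.92], [1.05, 0.82], [1.13, 0.72], [1.19, 0.61], [1.24, 0.49], [1.28, 0.37], [1.31, 0.25], [1.33, 0.12], [1.34, -0.01], [1.33, -0.13], [1.31, -0.26], [1.28, -0.38], [1.24, -0.5], [1.18, -0.62]]
```

View pics/z6.png

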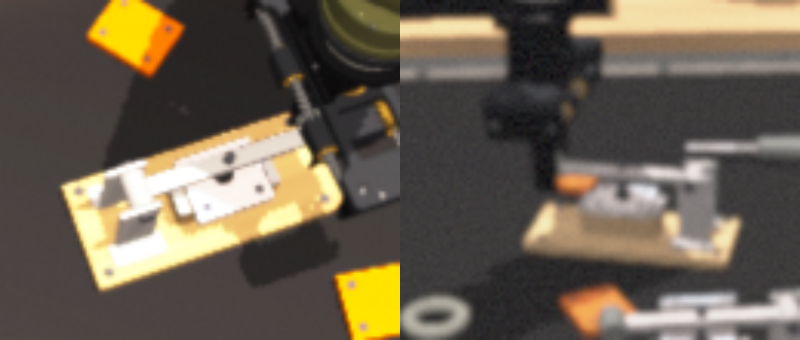

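Emit:
drive_tool --pt "0.06 -1.33 0 0 2" --pt "0.19 -1.32 0 0 2" --pt "0.32 -1.3 0 0 2" --pt "0.44 -1.26 0 0 2" --pt "0.56 -1.21 0 0 2" --pt "0.67 -1.16 0 0 2" --pt "0.78 -1.09 0 0 2" --pt "0.88 -1.01 0 0 2" --grip_force 22

```text
time: 4.85
tool_pos: [0.4282, 0.2952, 0.1514]
tool_rot: [0.703, -0.702, 0.082, -0.081]
contact_force: [1.2, 6.0, -4.6]
opening: 0.0299
```

```bash
python3 -c "
from h import *
st(); a=snap('scene','s3');c=snap('side','d3')
cv2.imwrite('pics/z7.png',np.hstack([cv2.resize(a['frame'][220:330,310:440,::-1],(400,340)),cv2.resize(c['frame'][110:210,240:360,::-1],(400,340))]))
"
```

```text
t 4.85 p [0.4282 0.2952 0.1514] zax [0.229 0.973 0.001] F [ 1.2  6.  -4.6] op 0.0299 j [ 0.5  -0.12  2.    0.    1.26 -0.84]
```

View pics/z7.png

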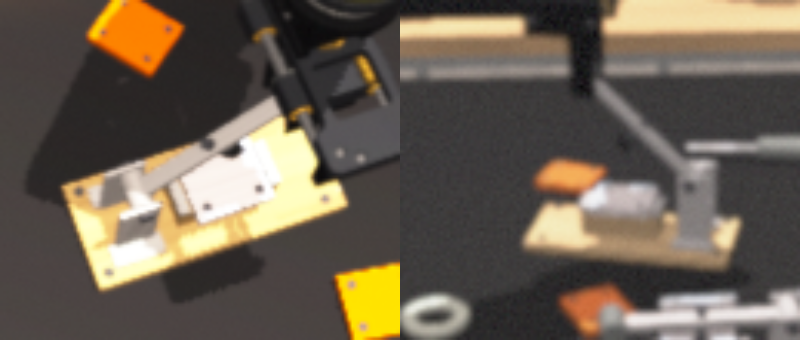

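Emit:
drive_tool --pt "0.97 -0.92 0.05 0 2" --pt "1.05 -0.82 0.04 0 2" --pt "1.13 -0.72 0.03 0 2" --pt "1.19 -0.61 0.02 0 2" --pt "1.24 -0.49 0.02 0 2" --pt "1.28 -0.37 0.02 0 2"

```text
time: 5.55
tool_pos: [0.4967, 0.2793, 0.1913]
tool_rot: [-0.701, 0.703, -0.082, 0.081]
contact_force: [-3.9, -3.9, -0.8]
opening: 0.0295
```

Emit:
drive_tool --pt "1.31 -0.25 0.02 0 2" --pt "1.33 -0.12 0.02 0 2" --pt "1.34 0.01 0.02 0 2" --pt "1.33 0.13 0.02 0 2" --pt "1.31 0.26 0.02 0 2" --pt "1.28 0.38 0.02 0 2" --pt "1.24 0.5 0.02 0 2"

```text
time: 6.25
tool_pos: [0.5882, 0.258, 0.1837]
tool_rot: [-0.701, 0.704, -0.08, 0.083]
contact_force: [-0.7, -8.1, 4.3]
opening: 0.0299
```

```bash
python3 -c "
from h import *
st(); a=snap('scene','s4');c=snap('side','d4')
cv2.imwrite('pics/z8.png',np.hstack([cv2.resize(a['frame'][200:330,290:440,::-1],(400,340)),cv2.resize(c['frame'][90:210,240:380,::-1],(400,340))]))
"
```

```text
t 6.25 p [0.5882 0.258  0.1837] zax [ 0.23   0.973 -0.004] F [-0.7 -8.1  4.3] op 0.0299 j [ 0.33  0.13  1.7  -0.01  1.31 -1.  ]
```

View pics/z8.png

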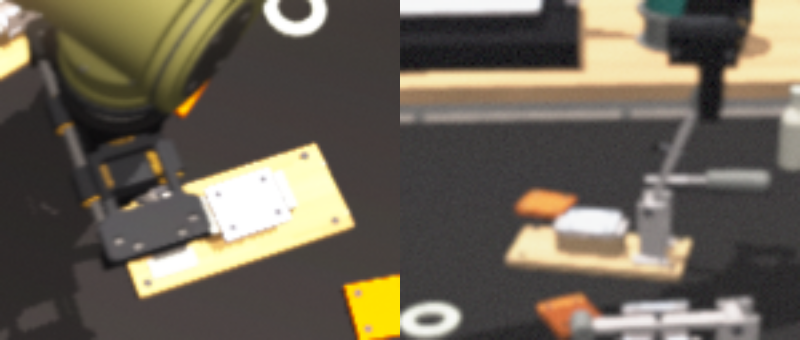

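Emit:
drive_tool --pt "1.15 0.6 -0.1 0 2" --pt "0 0 0 0 2" --pt "0 0 0 0 4.5" --pt "0 0 0 0 6.5" --pt "0 0 0 0 6.5" --pt "0 0 0 0 6.5" --pt "0 0 0 0 6.5" --pt "0 -2 0 0 6.5" --pt "0 -3 0 0 6.5" --pt "0 -3 0 0 6.5" --pt "0 0 0 0 6.5"

```text
time: 7.45
tool_pos: [0.5983, 0.2585, 0.2619]
tool_rot: [0.704, -0.701, 0.078, -0.084]
contact_force: [0.8, 0.4, 0.9]
opening: 0.0646
```

```bash
python3 -c "
from h import *
st(); a=snap('scene','s5');c=snap('side','d5')
cv2.imwrite('pics/z9.png',np.hstack([cv2.resize(a['frame'][200:330,290:440,::-1],(400,340)),cv2.resize(c['frame'][90:210,240:380,::-1],(400,340))]))
"
```

```text
t 7.45 p [0.5983 0.2585 0.2619] zax [0.228 0.974 0.005] F [0.8 0.4 0.9] op 0.0646 j [ 0.33  0.1   1.6   0.    1.43 -1.01]
```

View pics/z9.png

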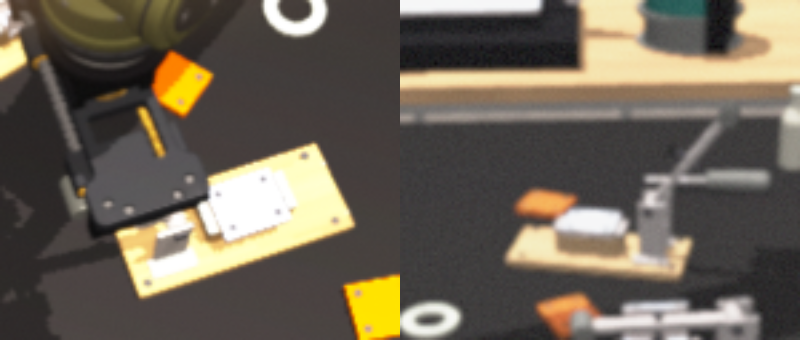

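Emit:
drive_tool --pt "-3 0 0 0 7.5" --pt "-4 0 0 0 7.5" --pt "-4 0 -0.1 0 7.5" --pt "-3.2 0 -0.1 0 7.5" --pt "0 0 0 0 7.5" --pt "0 0 0 0 7.5"

```text
time: 8.15
tool_pos: [0.4565, 0.288, 0.2542]
tool_rot: [-0.702, 0.703, -0.081, 0.081]
contact_force: [0.6, 0.6, 0.3]
opening: 0.0751
```

```bash
python3 -c "
from h import *
st(); a=snap('scene','s6');c=snap('side','d6');w=snap('wrist','w6')
cv2.imwrite('pics/z10.png',np.hstack([cv2.resize(a['frame'][245:320,325:425,::-1],(400,300),interpolation=2),cv2.resize(c['frame'][135:210,260:360,::-1],(400,300),interpolation=2)]))
b=load('s5')['frame'];cv2.imwrite('pics/z11.png',cv2.resize(b[245:320,325:425,::-1],(800,600),interpolation=2))
"
```

```text
t 8.15 p [0.4565 0.288  0.2542] zax [ 0.228  0.974 -0.001] F [0.6 0.6 0.3] op 0.0751 j [ 0.46 -0.14  1.85 -0.    1.44 -0.88]
```

View pics/z10.png

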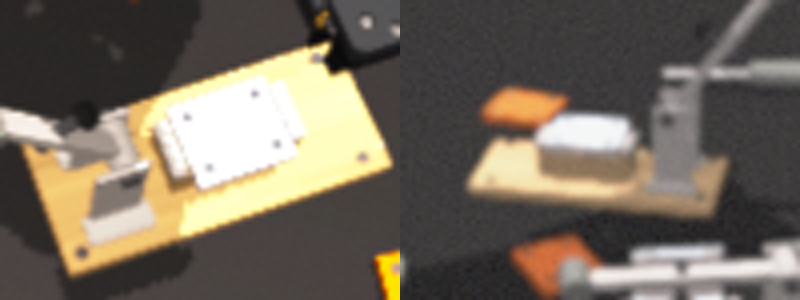

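View pics/w6.png

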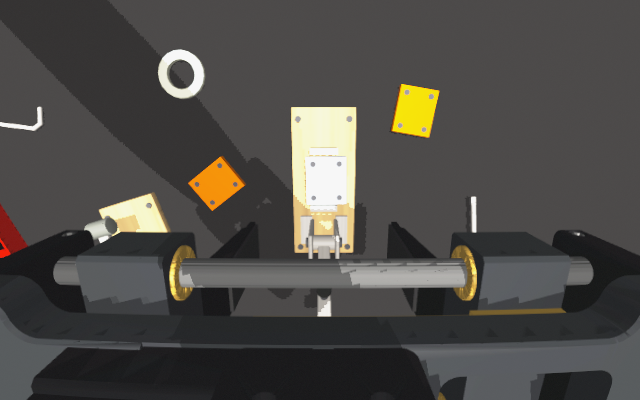

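View pics/z11.png

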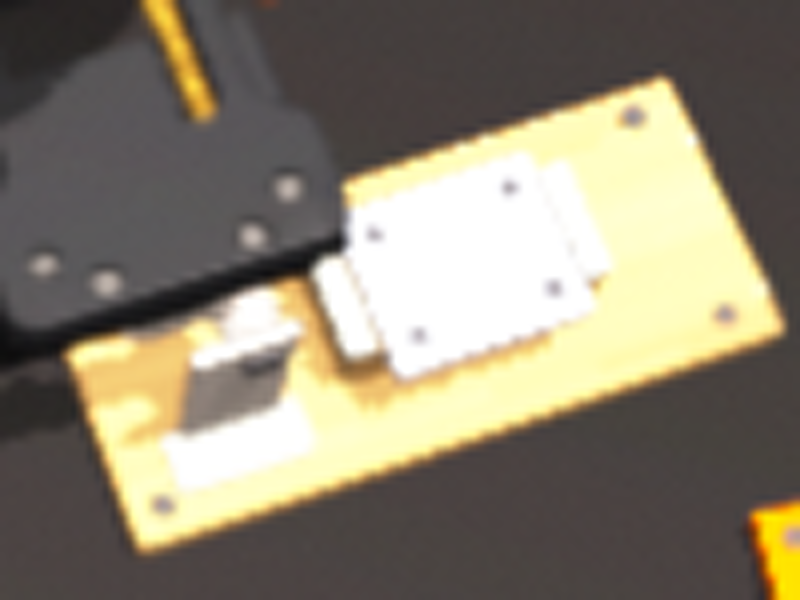

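```bash
python3 -c "
from h import *
a=load('s6');w=load('w6')
h=[(325+x/8-.4,245+y/8-.4) for x,y in [(374,233),(510,187),(554,288),(419,334)]]
p=onz(a,h,.046);print(p,p.mean(0))
g=cv2.cvtColor(w['frame'],cv2.COLOR_RGB2GRAY)
hh=[]
for x,y in [(313,164),(340,164),(339,198),(314,198)]:
    s=(200-np.minimum(g[y-4:y+5,x-4:x+5].astype(float),200));yy,xx=np.mgrid[y-4:y+5,x-4:x+5];hh.append(((s*xx).sum()/s.sum(),(s*yy).sum()/s.sum()))
print(hh);p=onz(w,hh,.046);print(p,p.mean(0)); e=p[2]-p[1]+p[3]-p[0];print(np.degrees(np.arctan2(e[1],e[0])))
"
```

```text
[[0.47735443 0.26890469 0.046     ]
 [0.43613159 0.27815775 0.046     ]
 [0.44353357 0.30947161 0.046     ]
 [0.48390323 0.30025231 0.046     ]] [0.4602307  0.28919659 0.046     ]
[(np.float64(312.4760994263862), np.float64(163.7246653919694)), (np.float64(338.78205128205127), np.float64(163.44230769230768)), (np.float64(338.89268292682925), np.float64(197.10731707317072)), (np.float64(313.349593495935), np.float64(197.4410569105691))]
[[0.43637599 0.27916181 0.046     ]
 [0.44335457 0.31030893 0.046     ]
 [0.48434597 0.30129934 0.046     ]
 [0.47748077 0.27026324 0.046     ]] [0.46038932 0.29025833 0.046     ]
-12.30553135177769
```

Emit:
drive_tool --pt "0.33 2 0.25 -0.014 7.5" --pt "0 4 0 0 7.5" --pt "0 4 0 0 7.5" --pt "0 4 0 0 7.5" --pt "0 4 0 0 7.5" --pt "0 2 0 0 7.5" --pt "0 1 0 0 7.5" --pt "0 0 0 0 7.5" --pt "0 0 0 0 7.5"

```text
time: 9.2
tool_pos: [0.4624, 0.2901, 0.0468]
tool_rot: [0.703, -0.703, 0.076, -0.077]
contact_force: [1.2, -0.0, 0.2]
opening: 0.075
```

Emit:
drive_tool --pt "-0.2 0.5 0 0 7.5" --pt "0 0.45 0 0 7.5" --pt "0 0 0 0 7.5" --pt "0 0 0 0 7.5" --pt "0 0 0 0 7.5"

```text
time: 9.7
tool_pos: [0.4593, 0.2903, 0.0365]
tool_rot: [0.703, -0.703, 0.076, -0.077]
contact_force: [0.1, 1.0, 0.2]
opening: 0.0752
```

```bash
python3 -c "
from h import *
st(); a=snap('scene','s7');c=snap('side','d7')
cv2.imwrite('pics/z12.png',np.hstack([cv2.resize(a['frame'][235:325,315:435,::-1],(400,300),interpolation=2),cv2.resize(c['frame'][125:215,250:370,::-1],(400,300),interpolation=2)]))
"
```

```text
t 9.7 p [0.4593 0.2903 0.0365] zax [0.215 0.977 0.   ] F [0.1 1.  0.2] op 0.0752 j [ 0.46  0.07  2.03  0.    1.04 -0.89]
```

View pics/z12.png

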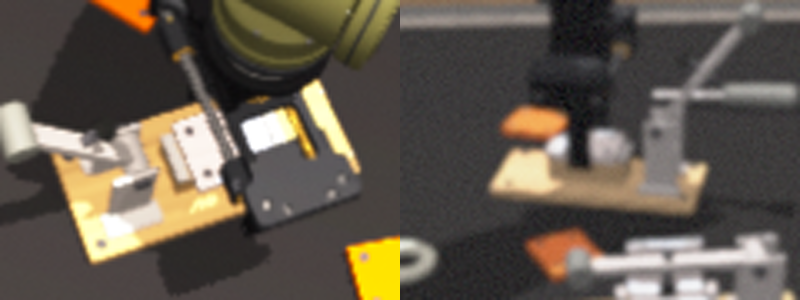

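Emit:
drive_tool --pt "0 -0.1 0 0 4" --pt "0 0 0 0 4" --pt "0 0 0 0 4" --pt "0 0 0 0 4" --pt "0 0 0 0 4" --pt "0 0 0 0 4" --pt "0 0 0 0 4" --grip_force 40

```text
time: 10.5
tool_pos: [0.4592, 0.2902, 0.0372]
tool_rot: [0.703, -0.703, 0.076, -0.077]
contact_force: [-0.6, 0.2, 0.3]
opening: 0.0499
```

Emit:
drive_tool --pt "0 -0.5 0 0 4" --pt "0 -1 0 0 4" --pt "0 -1.5 0 0 4" --pt "0 0 0 0 4"

```text
time: 10.9
tool_pos: [0.4612, 0.2912, 0.0706]
tool_rot: [0.704, -0.702, 0.075, -0.078]
contact_force: [0.2, 0.8, -0.8]
opening: 0.0498
```

```bash
python3 -c "
from h import *
st(); a=snap('scene','s8');c=snap('side','d8')
cv2.imwrite('pics/z13.png',np.hstack([cv2.resize(a['frame'][235:325,315:435,::-1],(400,300),interpolation=2),cv2.resize(c['frame'][125:215,250:370,::-1],(400,300),interpolation=2)]))
"
```

```text
t 10.9 p [0.4612 0.2912 0.0706] zax [0.215 0.977 0.004] F [ 0.2  0.8 -0.8] op 0.0498 j [ 0.46  0.03  2.01  0.    1.1  -0.89]
```

View pics/z13.png

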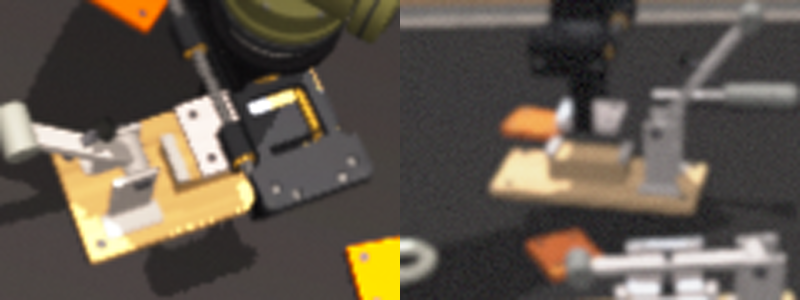

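Emit:
drive_tool --pt "0 -2 0 0 4" --pt "0 -3 0 0 4" --pt "0 -3 0 0 4" --pt "0 -2 0 0 4" --pt "0.2 0 -1 0 4" --pt "0.4 0 -2 0 4" --pt "0.7 0 -3.4 0 4" --pt "0.7 0 -3.4 0 4" --pt "0.7 0 -3.4 0 4" --pt "0.7 0 -3.4 0 4" --pt "0.7 0 -3.4 0 4" --pt "0.7 0 -3.4 0 4"

```text
time: 12.2
tool_pos: [0.4541, 0.0495, 0.1649]
tool_rot: [-0.703, 0.703, -0.078, 0.075]
contact_force: [0.6, 0.5, -0.4]
opening: 0.0494
```

Emit:
drive_tool --pt "0.7 0 -3.4 0 4" --pt "0.7 0 -3.4 0 4" --pt "0.7 0 -3.4 0 4" --pt "0.7 0 -3.4 0 4" --pt "0.7 0 -3.4 0 4" --pt "0.7 0 -3.4 0 4" --pt "0.7 0 -3.4 0 4" --pt "0.7 0 -3.4 0 4" --pt "0.7 0 -3.4 0 4" --pt "0.5 0 -2.5 0 4" --pt "0.3 0 -1.5 0 4" --pt "0 0 0 0 4"

```text
time: 13.4
tool_pos: [0.4495, -0.3028, 0.1656]
tool_rot: [0.703, -0.702, 0.078, -0.077]
contact_force: [0.2, 0.9, -0.0]
opening: 0.0493
```

Emit:
drive_tool --pt "0 0 0 -0.1 4" --pt "0 0 0 -0.1 4" --pt "0 0 0 -0.1 4" --pt "0 0 0 -0.1 4" --pt "0 0 0 0 4" --pt "0 0 0 0 4"

```text
time: 14.0
tool_pos: [0.4505, -0.3007, 0.1667]
tool_rot: [0.704, -0.704, -0.064, 0.064]
contact_force: [0.6, -0.2, -1.1]
opening: 0.0496
```

```bash
python3 -c "
from h import *
st(); a=snap('scene','s9');c=snap('side','d9');snap('wrist','w9')
cv2.imwrite('pics/z14.png',np.hstack([cv2.resize(a['frame'][40:190,170:370,::-1],(400,300),interpolation=2),cv2.resize(c['frame'][190:370,220:460,::-1],(400,300),interpolation=2)]))
"
```

```text
t 14.0 p [ 0.4505 -0.3007  0.1667] zax [-0.181  0.983  0.001] F [ 0.6 -0.2 -1.1] op 0.0496 j [-0.69 -0.08  1.94  0.    1.28 -2.44]
```

View pics/z14.png

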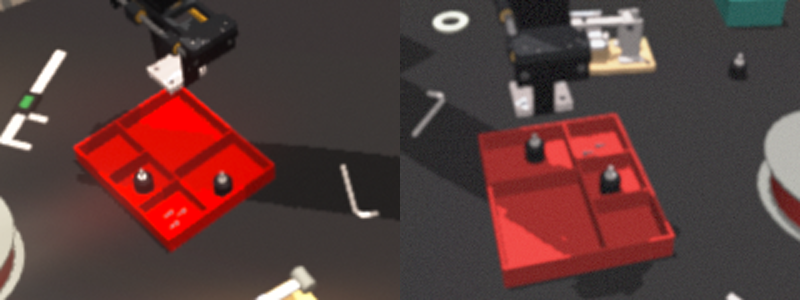

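View pics/w9.png

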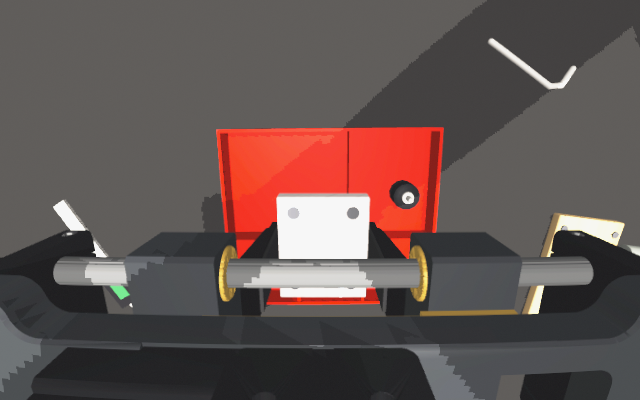

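Emit:
drive_tool --pt "-0.1 0 -1.2 0 4" --pt "-0.1 0 -1.5 0 4" --pt "-0.06 0 -1 0 4" --pt "0 2 0 0 4" --pt "0 3 0 0 4" --pt "0 3 0 0 4" --pt "0 2.5 0 0 4" --pt "0 1.5 0 0 4" --pt "0 0 0 0 4" --pt "0 0 0 0 4"

```text
time: 15.15
tool_pos: [0.4552, -0.3395, 0.0478]
tool_rot: [-0.704, 0.704, 0.065, -0.064]
contact_force: [-0.6, -0.2, -1.4]
opening: 0.0494
```

```bash
python3 -c "
from h import *
st(); a=snap('scene','s10');c=snap('side','d10')
cv2.imwrite('pics/z15.png',np.hstack([cv2.resize(a['frame'][40:190,170:370,::-1],(400,300),interpolation=2),cv2.resize(c['frame'][230:380,240:440,::-1],(400,300),interpolation=2)]))
"
```

```text
t 15.15 p [ 0.4552 -0.3395  0.0478] zax [-0.182  0.983 -0.001] F [-0.6 -0.2 -1.4] op 0.0494 j [-0.74  0.11  1.97 -0.    1.07 -2.49]
```

View pics/z15.png

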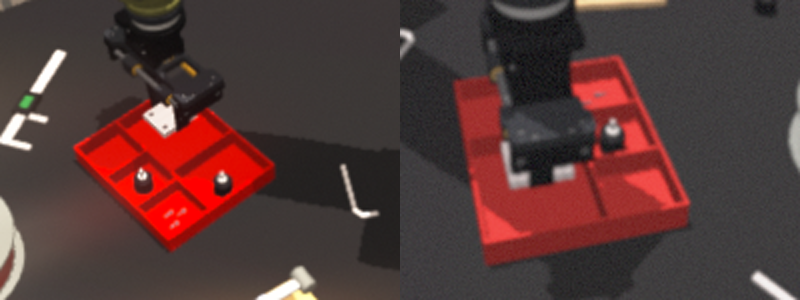

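Emit:
drive_tool --pt "0 1.5 0 0 4" --pt "0 1.3 0 0 4" --pt "0 0.7 0 0 4" --pt "0 0.3 0 0 4" --pt "0 0 0 0 4" --pt "0 0 0 0 4"

```text
time: 15.85
tool_pos: [0.455, -0.3388, 0.0093]
tool_rot: [-0.704, 0.704, 0.065, -0.065]
contact_force: [-0.6, 0.4, -0.9]
opening: 0.0497
```

Emit:
drive_tool --pt "0 0.1 0 0 4" --pt "0 0.1 0 0 4" --pt "0 0.05 0 0 4" --pt "0 0 0 0 4" --pt "0 0 0 0 4"

```text
time: 16.35
tool_pos: [0.4548, -0.3387, 0.0067]
tool_rot: [-0.704, 0.704, 0.065, -0.065]
contact_force: [0.2, -0.2, -1.1]
opening: 0.0493
```

Emit:
drive_tool --pt "0 0.1 0 0 4" --pt "0 0.05 0 0 4" --pt "0 0 0 0 4" --pt "0 0 0 0 4"

```text
time: 16.75
tool_pos: [0.4548, -0.3387, 0.0051]
tool_rot: [0.704, -0.704, -0.065, 0.065]
contact_force: [0.5, -0.6, -0.7]
opening: 0.0492
```

Emit:
drive_tool --pt "0 0.05 0 0 4" --pt "0 0.05 0 0 4" --pt "0 0 0 0 4" --pt "0 0 0 0 4"

```text
time: 17.15
tool_pos: [0.4549, -0.3387, 0.0042]
tool_rot: [-0.704, 0.704, 0.065, -0.065]
contact_force: [0.3, -0.1, 0.2]
opening: 0.0495
```

Emit:
drive_tool --pt "0 0.04 0 0 4" --pt "0 0 0 0 4" --pt "0 0 0 0 4"

```text
time: 17.45
tool_pos: [0.4549, -0.3387, 0.0042]
tool_rot: [-0.704, 0.704, 0.065, -0.065]
contact_force: [-1.0, 2.6, 4.2]
opening: 0.0496
```

Emit:
drive_tool --pt "0 0.04 0 0 4" --pt "0 0 0 0 4" --pt "0 0 0 0 4"

```text
time: 17.75
tool_pos: [0.4549, -0.3387, 0.0042]
tool_rot: [0.704, -0.704, -0.065, 0.065]
contact_force: [-3.2, 3.2, 6.8]
opening: 0.0499
```

Contact has been made and the plate is seated. Next I release it and lift.

Emit:
drive_tool --pt "0 0 0 0 5.3" --pt "0 0 0 0 5.8" --pt "0 0 0 0 6.6" --pt "0 0 0 0 6.6" --pt "0 0 0 0 6.6" --pt "0 -0.5 0 0 6.6" --pt "0 -1.5 0 0 6.6" --pt "0 -3 0 0 6.6" --pt "0 -4 0 0 6.6" --pt "0 -4 0 0 6.6" --pt "0 -3 0 0 6.6" --pt "0 0 0 0 6.6"

```text
time: 18.95
tool_pos: [0.4575, -0.341, 0.171]
tool_rot: [-0.701, 0.707, 0.068, -0.062]
contact_force: [0.3, 0.2, 0.8]
opening: 0.066
```

Emit:
drive_tool --pt "2 0 2 0 6.6" --pt "2 0 4 0 6.6" --pt "2 0 4 0 6.6" --pt "2 0 4 0 6.6" --pt "2 0 4 0 6.6" --pt "1 0 2 0 6.6" --pt "0 0 0 0 6.6" --pt "0 0 0 0 6.6"

```text
time: 19.75
tool_pos: [0.5261, -0.1218, 0.163]
tool_rot: [-0.704, 0.704, 0.065, -0.065]
contact_force: [-0.5, -0.4, 0.5]
opening: 0.0662
```

```bash
python3 -c "
from h import *
st(); a=snap('scene','s11');c=snap('side','d11')
cv2.imwrite('pics/z16.png',np.hstack([cv2.resize(a['frame'][40:190,170:370,::-1],(400,300),interpolation=2),cv2.resize(c['frame'][230:380,240:440,::-1],(400,300),interpolation=2)]))
"
```

```text
t 19.75 p [ 0.5261 -0.1218  0.163 ] zax [-0.183  0.983 -0.   ] F [-0.5 -0.4  0.5] op 0.0662 j [-0.33 -0.08  1.95 -0.    1.28 -2.08]
```

View pics/z16.png

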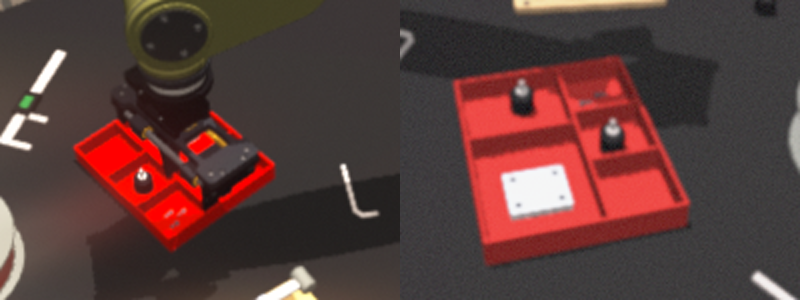

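View pics/d11.png

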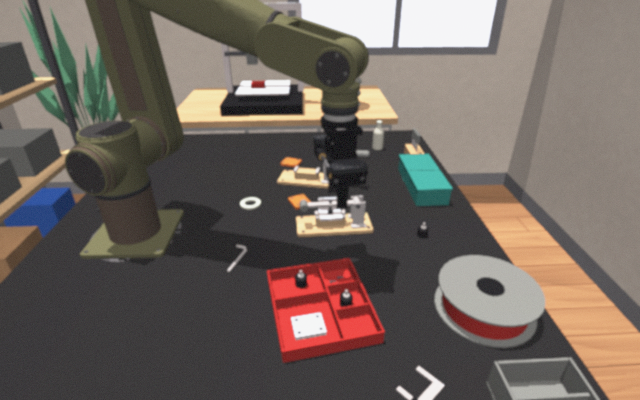

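```bash
python3 -c "
from h import *
a=load('s11');cv2.imwrite('pics/z17.png',cv2.resize(a['frame'][160:340,240:480,::-1],(800,600),interpolation=2))
"
```

```text
(no output)
```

View pics/z17.png

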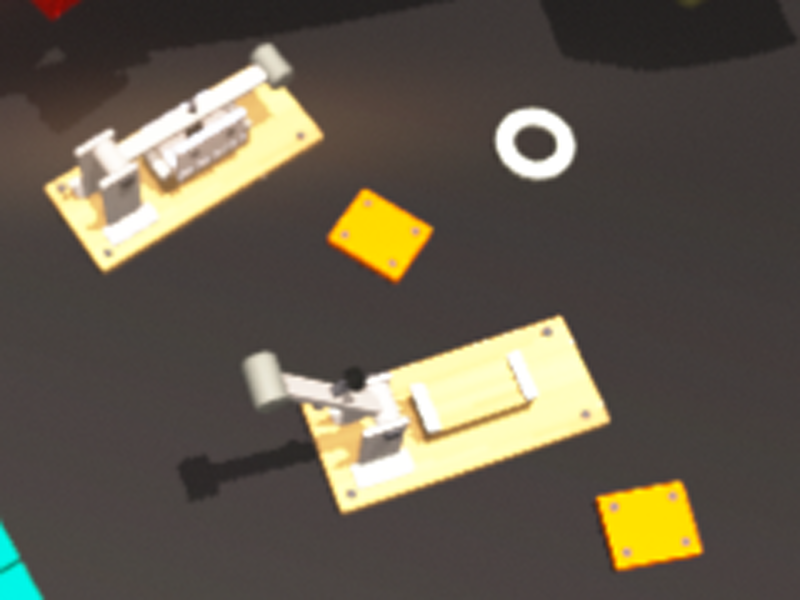

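The clamp is open, its jig is empty, the plate lies flat in the bay, and the other jig hasn't been touched.

```bash
python3 -c "
from h import *
print(arm.close_job())
"
```

```text
the job is handed in; nothing more can be done
None
```

The flat plate is in the tray's largest compartment and its clamp is open; I handed the job in at about 19.8 s.

- **Clamp:** I pinched the crossbar and swung the arm over centre to about 2.1 rad. I then let go, and it fell back to its stop and was still open in the last scene picture.
- **Plate:** I lifted it by its long sides and lowered it until the wrist force showed contact, about 7 N at most. Then I released it, lifted clear and moved away.
- **Last checks:** The side view shows the plate flat inside the compartment, clear of the walls. The scene view shows its jig empty, and the bracket jig and orange look-alikes undisturbed. The wrist force reads near zero, and the arm is touching nothing.
- **Disagreements:** The cameras differed by a few millimetres on where the crossbar was. My first jig angle was about 1° off, which gave a sideways force of up to about 8 N during the swing. Neither caused a problem.

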